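# Load the spring-leaf drill jig

## Task

Load the cross-drilling jig that is screwed to the bench: with one fingertip press down the long release bar beside the channel, so that the spring-closed clamp leaf swings up, and keep it held down while the other fingertip pushes the short steel bar along the channel and under the raised leaf until it is fully home against the end stop. Keep the leaf clear of the bar until it is home, then let it spring down onto the bar and move away. Do not pinch or lift the bar out of the channel, and leave the two loose offcuts and the marker where they lie.

Things in the scene. Friction and masses are not known exactly. Their poses are not given: they have to be found in the camera images.
- drill_jig: Steel drill jig, fixed, base plate 200x122 mm. Origin at bench level under the channel's centre line; +x is the push direction (away from the robot, turned up to 0.4 rad), +y left. All 'jig' numbers are mm in this frame. Base: x -112 to 88, y -40 to 82, top z 10. Hinge rod along x at y 30, z 42, on pillars (y 23 to 37, top z 50) at x -111 to -101 and 65 to 75.
- channel_mid (a point): Middle of the loading channel's bed, jig x -50, y 0, z 24. The channel runs along jig x from -102 to the end stop, 16 mm wide between low guides (y 8 to 20 on either side, tops z 28). Nothing stands over it behind (-x of) the leaf. A fingertip kept at z 30 to 34 clears the guides and still pushes the bar's end.
- stop_face (a point): Middle of the end stop's face, 8 mm above the bed: jig x 62, y 0, z 32. The stop block is 18 mm long, 40 mm wide, top z 41. The bar's far end comes to rest against this face.
- leaf_pad (a point): Middle of the underside of the clamp leaf's pad: jig x 36, y 0, z 35 when closed, 11 mm over the bed, so it bars the way to the 13 mm high bar. Leaf: plate x 15 to 57, y -16 to 38, 6 mm thick, on z 41 to 47 when level (resting on the bar; empty it dips 0.07 rad), pad 12 mm wide along all of it, drill bush on top to z 54. Opened 0.5 rad, its free edge and bush stand at z 70 at most.
- release_mid (a point): Middle of the top of the release bar: jig x -50, y 61, z 44 when closed. Flat ribbed plate along the channel, x -103 to 3, y 46 to 76, one piece with the leaf on the other side of the hinge. A fingertip at y 52 to 68 that presses it down to z 32 opens the leaf 0.35 to 0.55 rad, and may slide along it. No part of it is to be gripped.
- clamp_leaf (a joint): Angle of the leaf and release bar about the hinge rod: 0 closed (empty), grows as the release bar goes down and the leaf rises, 0.70 at most. The spring closes it: about 3 N on the release bar starts it, about 5 N holds it at 0.5. Resting on the bar the leaf reads about 0.07; from 0.11 on it is well clear of the bar.
- bar_blank: The workpiece: plain grey steel bar, 63 mm long, 13 mm thick and high, 70 g, lying loose in the channel on the near side of the leaf. Origin at the middle of its underside; its own y axis runs along its length, so along the channel. At the start its origin is at jig x -46 to -26; fully home it is at jig x 30.5.
- short_offcut: Bystander: loose dark bar offcut 46 mm long, 13 mm thick, on the bench to the right of the jig. Origin at the middle of its underside, length along its y.
- scaled_offcut: Bystander: loose dark bar offcut 51 mm long, 13 mm thick, on the bench to the right of the jig. Origin at the middle of its underside, length along its y.
- marker: Bystander: black-capped white marker, 127 mm long, 17 mm thick, on the bench to the left of the jig. Origin at the middle of its underside.
Things that resemble listed ones, but are neither listed nor needed, are in the scene too. What is shaped like the bar_blank but purple or red is not meant.

How it is judged (in metres and radians):
On the way, in this order (a step that is already met when the one before it is completed fails the run):
1. the leaf is held open while the bar is still short of it (value of joint clamp_leaf above 0.14 rad and x of bar_blank in the frame of drill_jig below -0.012 m), for 0.1 s.
2. the bar is on its way under the leaf, which is still held clear of it (value of joint clamp_leaf above 0.11 rad and x of bar_blank in the frame of drill_jig above 0 m).
3. the bar is home against the end stop with the leaf still held clear of it (value of joint clamp_leaf above 0.11 rad and x of bar_blank in the frame of drill_jig above 0.0275 m), for 0.05 s.
At the end, for the whole second after the job is handed in: The bar lies flat in the channel, its end within 3 mm of the end stop, and the spring holds the leaf down on it (leaf angle 0.035 to 0.10 rad; empty it would read 0); bar at rest (x of bar_blank in the frame of drill_jig between 0.0275 and 0.033 m and y of bar_blank in the frame of drill_jig between -0.003 and 0.003 m and z of bar_blank in the frame of drill_jig below 0.026 m and angle between the y axis of bar_blank and the x axis of drill_jig, either way round below 0.08 rad and value of joint clamp_leaf between 0.035 and 0.1 rad and linear speed of bar_blank below 0.01 m/s); the robot touches nothing.
It fails at once if the bar is lifted off the channel bed by more than 6 mm (z of bar_blank in the frame of drill_jig above 0.03 m).
It fails at once if the leaf is let down on the bar before it is home (x of bar_blank in the frame of drill_jig between -0.01 and 0.026 m and value of joint clamp_leaf below 0.08 rad).
It fails at once if a loose offcut or the marker is moved by more than 15 mm (distance of any of short_offcut, scaled_offcut, marker from where it was at the start of the episode above 0.015 m).
It also fails if it takes over 32 s, if anything falls off the work surface, if the arm or the gripper's body presses on something with over 40 N, if the wrist force passes 120 N, or if a joint passes its speed limit or range.

## Robot

A 6-joint arm with a two-finger parallel gripper is mounted at the origin on a cart in front of the work surface, level with it; the furniture and walls round the work are solid. World frame = base frame: x ahead of the robot, y to its left, z up, the work surface at z = 0. Lengths are in mm, angles in rad, forces in N, time in s.
With the tool pointing down it reaches from about 350 to 775 mm from the base axis. Payload 7.3 kg.
Tool frame: the origin (TCP) lies midway between the tips of the shut fingers; the grasp point (between the pads) lies 19 mm behind it; z points along the fingers, y is the line along which they close (so a half turn about z gives the same grasp; the last joint's range is limited). The gripper opens to 92 mm and grips with 3 to 60 N. Pads are 19 mm wide; open, the fingers measure 130 mm over their backs; the gripper's body (75 mm by 190 mm) begins 47 mm behind the grasp point.
Start: joints at [-1.269, 0.342, 1.524, -0, 1.275, -0.146], TCP at [227.34, -473.245, 226.741] pointing down, gripper open.
Joint ranges: [-2.53, 2.53], [-0.77, 2.02], [0.04, 2.7], [-1, 4.14], [0.28, 2.66], [-3.11, 3.11]. Speed limits (rad/s): [2.57, 2.57, 3.14, 3.14, 3.14, 3.14].

## Interface

Orientations are given as [roll, pitch, yaw] about the fixed x, y, z axes, in that order (R = Rz(yaw) Ry(pitch) Rx(roll)).
In Python, from plant import get_obs, capture, camera_model, close_job, search_frame, regions_of, pinpoint gives the robot as it stands. The module is installed in compiled form; this text tells all that it offers.
- The arm moves only by the shell command python3 -m pendant 'ROWS'. ROWS is JSON, one flat list of numbers, 7 for each row, row after row: the shift along the tool's x, y, z in units of 30 mm (1.0 is 30 mm), then the turn, a rotation vector about the tool's x, y, z in units of 4 degrees (1.0 is 4 degrees), then the closure, from -1 (fully open) to 1 (shut), so that 0 is half open. In form: [dx, dy, dz, wx, wy, wz, gripper, dx, dy, dz, wx, wy, wz, gripper, ...]. A call has 1 to 12 rows; each row shifts and turns the commanded pose from where the row before left it, along the tool's axes as they then stand; what a row does not reach is not made up. A row lasts 1/10 s, in which the tool goes at most 50 mm and 8.59 degrees, less where a joint would pass 70% of its speed; a pose out of reach is approached as far as the arm can. A call with a number of a shift or a turn outside -1 to 1 is refused whole. A call with a gripper value outside its range is refused whole. The fingers move at their own pace and stop on an object; the grip force is fixed at half the most. Time passes only in rows, so rows that do not move let the fingers close. It gives the time, the measured TCP pose, the force, the opening and the grip force at its end, in the units of the state.
- get_obs(): the state, without advancing time (a new reading comes with each control period).
- capture(name): name is "scene" or "top" or "wrist"; returns the picture (384x512x3 uint8, red, green, blue); there is no depth.
- camera_model(name): a dict with "fov_y" (degrees; the focal length in pixels is half the picture's height over the tangent of half this angle, whatever the lens; pixels are square), "cx", "cy" (the principal point, pixels), "pose" (4x4, takes a point from camera to world coordinates). Camera axes: x right, y up, looking along -z (the intrinsics and any distortion apply to the point x, -y, -z); pixel columns grow to the right and rows downward; lengths in mm; the calibration is good to about 2 mm. A picture is of the moment at which its call begins: read the wrist's pose just before it. camera_model takes no time and is no camera call; for the wrist camera it gives the pose at the moment of the call.
- close_job(): hands the job in; it is judged then, once.
Trained networks look in the newest picture that a camera, given by its name, has taken for a name from the list of things; names that differ only in an ending like _2 or _b are one class to them, and where a whole thing is asked for, a point or a joint stands for the part that bears it (a point fixed in the world has none). Each returns a list of dicts, best first, with "score" (0 to 1); they miss things now and then, are a little off and sometimes report something else, mostly with a low value. They report only what shows in the picture. A call takes as long as a camera call. They do not tell look-alikes from the thing itself.
- search_frame(camera, thing): "location" ([column, row] in pixels, amid what is visible of it).
- regions_of(camera, thing): "pixels" (384x512 bool, what is visible of it) and "location" ([column, row] in pixels, amid what is visible of it).
- pinpoint(camera, thing): "location" ([column, row] in pixels: a listed point, or the origin of a listed thing).
The state is a dict: "time": time; "joint_positions": joint angles; "dq": joint speeds; "tau": joint torques, N m; "tool_pos": TCP position; "tcp_rot": TCP orientation; "contact_force": force on the tool from outside, world axes, zero at the start; "moment": the same for the moment, N m; "grip_width": finger opening in mm; "finger_force": force on a finger pad.
Only numpy, scipy, OpenCV 4.12 (cv2) and the standard library are available. Lean on these libraries where they do the work, as an engineer would, in place of code of your own. Each camera call takes 0.05 s, during which the arm holds its last target. There are 200 camera calls.

## Working session

There is one attempt and no reset: what is moved stays moved. The work goes in short steps, Python scripts to look and compute and a shell command to move; the robot and the scene stay as the last step left them, time stands still between calls to the robot, and variables do not carry over. Pictures are saved under pics/ and viewed, at most 10 in all, crops included, and the job is handed in when it is done.

```bash
mkdir -p pics
cat > h.py <<'E'
import numpy as np, cv2
from plant import *
def ray(cam,px,m=None):
    m=m or camera_model(cam); f=192/np.tan(np.radians(m['fov_y'])/2)
    P=np.array(m['pose']); d=P[:3,:3]@np.array([(px[0]-m['cx'])/f,-(px[1]-m['cy'])/f,-1]); return P[:3,3],d
def at_z(cam,px,z,m=None):
    o,d=ray(cam,px,m); return o+d*(z-o[2])/d[2]
def save(n,im): cv2.imwrite('pics/'+n,im[:,:,::-1])
E
python3 - <<'E'
from h import *
a=capture('top');b=capture('scene')
save('a.png',np.hstack([a,b])[:, :])
import cv2
save('a.png',cv2.resize(np.vstack([a,b]),(800,1200))[:600]); save('b.png',b)
for c in('top','scene'):
  m=camera_model(c);print({k:v for k,v in m.items() if k!='pose'},np.round(m['pose'],3).tolist())
  for t,z in(('channel_mid',24),('stop_face',32),('leaf_pad',35),('release_mid',44),('bar_blank',24),('drill_jig',0)):
    for r in pinpoint(c,t)[:3]: print(c,t,np.round(r['location'],1),round(r['score'],2),np.round(at_z(c,r['location'],z),1))
print(get_obs())
E
```

```text
{'fov_y': 46.10612828761312, 'cx': 257.0384978902371, 'cy': 187.15442224328385} [[-0.002, 0.987, -0.162, 362.897], [-1.0, 0.002, 0.023, 39.163], [0.023, 0.162, 0.987, 1220.55], [0.0, 0.0, 0.0, 1.0]]
top channel_mid [308.6 189.9] 0.58 [ 551.6 -127.2   24. ]
top stop_face [295.9 151.9] 0.79 [654.6 -93.8  32. ]
top leaf_pad [302.6 163.7] 0.73 [ 621.3 -111.    35. ]
top release_mid [289.8 198.7] 0.72 [524.9 -74.3  44. ]
top bar_blank [303.7 177.8] 0.64 [ 584.7 -114.6   24. ]
top bar_blank [308.7 186.6] 0.6 [ 560.6 -127.7   24. ]
top bar_blank [241.3 187.3] 0.44 [558.4  53.9  24. ]
top drill_jig [303.4 175.3] 0.65 [ 596.2 -117.     0. ]
{'fov_y': 50.78501797018946, 'cx': 255.94094226499965, 'cy': 191.445491009297} [[-0.724, 0.483, -0.492, 27.912], [-0.689, -0.511, 0.513, 581.079], [-0.004, 0.711, 0.703, 791.121], [0.0, 0.0, 0.0, 1.0]]
scene channel_mid [306.  159.1] 0.73 [ 551.4 -177.4   24. ]
scene channel_mid [299.7 168.9] 0.55 [ 537.4 -131.1   24. ]
scene stop_face [260.7 154.1] 0.65 [657.2 -96.   32. ]
scene leaf_pad [270.3 157.1] 0.92 [ 625.  -102.5   35. ]
scene release_mid [287.4 1
[... 363 characters left out ...]
.7    0. ]
{'time': 0.7, 'joint_positions': array([-1.26902328e+00,  3.41977301e-01,  1.52411144e+00,  2.28989269e-05,
        1.27540801e+00, -1.45983284e-01]), 'dq': array([ 0.00225073, -0.00103124,  0.00088736,  0.00031478, -0.00038121,
        0.00051999]), 'tau': array([ 6.33753680e-04, -4.31018436e+01, -2.44444513e+01,  7.18283071e-02,
        4.83575498e-02, -7.81866476e-06]), 'tool_pos': array([ 227.33359856, -473.2409889 ,  226.74829806]), 'tcp_rot': array([ 3.14149458e+00, -7.72398641e-06,  4.47749665e-01]), 'contact_force': array([ 0.59788922,  0.49213672, -0.15289046]), 'moment': array([-0.02755882,  0.02930015,  0.05074377]), 'finger_force': 0.0, 'grip_width': 91.75150690156062}
```

View picture.

```bash
python3 - <<'E'
import cv2
a=cv2.imread('pics/a.png')
E
python3 - <<'E'
from h import *
a=capture('top')
save('c.png',cv2.resize(a[110:250,200:380],None,fx=4.2,fy=4.2,interpolation=cv2.INTER_CUBIC))
E
```

```text
(no output)
```

View pics/c.png

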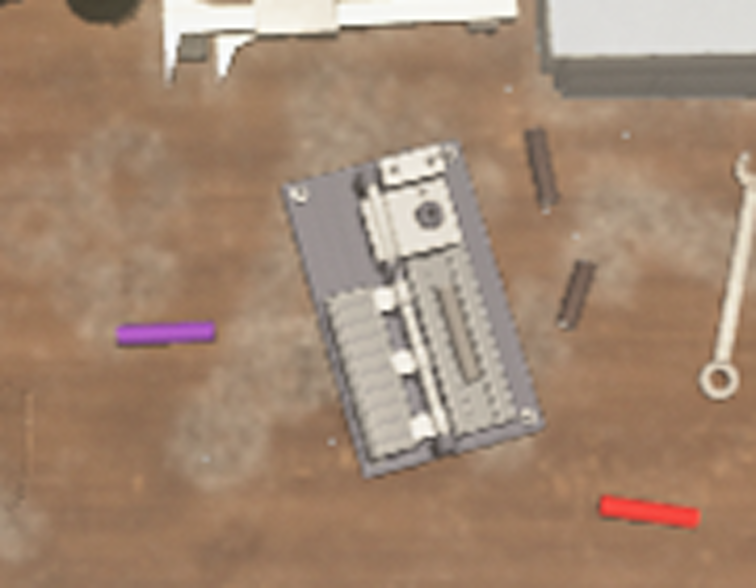

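```bash
cat >> h.py <<'E'
from scipy.optimize import least_squares
def fit(W,J):
    W=np.array(W)[:,:2];J=np.array(J,float)
    f=lambda p:(np.c_[np.cos(p[2])*J[:,0]-np.sin(p[2])*J[:,1]+p[0],np.sin(p[2])*J[:,0]+np.cos(p[2])*J[:,1]+p[1]]-W).ravel()
    r=least_squares(f,[600,-110,.3]); return r.x,r.fun.reshape(-1,2)
def to_jig(p,w):
    d=np.array(w[:2])-p[:2];c,s=np.cos(p[2]),np.sin(p[2]);return np.array([c*d[0]+s*d[1],-s*d[0]+c*d[1]])
def to_world(p,j):
    c,s=np.cos(p[2]),np.sin(p[2]);return np.array([p[0]+c*j[0]-s*j[1],p[1]+s*j[0]+c*j[1]])
E
python3 - <<'E'
from h import *
up=lambda u,v:((u+.5)/4.2-.5+200,(v+.5)/4.2-.5+110)
W=[at_z('top',up(*q),10) for q in((282,186),(460,142),(543,430),(367,478))]
p,r=fit(W,[(88,82),(88,-40),(-112,-40),(-112,82)]);print(p,r)
for q in((440,288),(470,382)):print(to_jig(p,at_z('top',up(*q),37)))
print('pin',to_jig(p,(654.6,-93.8)),to_jig(p,(621,-111)),to_jig(p,(525,-74)))
t=to_world(p,(-95,30));print(t)
o=get_obs();print(o['time'],o['tool_pos'])
E
```

```text
[ 5.90528522e+02 -1.17477026e+02  2.61633909e-01] [[ 0.31280312  0.19622925]
 [ 1.71061626  0.04408114]
 [-0.67522599 -2.06490763]
 [-1.34819338  1.82459721]]
[-8.28087268  5.01417513]
[-71.18126594   3.38360481]
pin [68.01531878  6.29858727] [31.10983414 -1.62512419] [-52.05276503  58.94699892]
[ 491.00172539 -113.07059075]
0.75 [ 227.34334235 -473.26461219  226.76250457]
```

```bash
python3 -m pendant '[0,0,0,0,0,0.89,0.08, 0,0,0,0,0,0.89,0.08, 0,0,0,0,0,0.89,0.08, 0.96,-0.78,0,0,0,0,0.08, 0.96,-0.78,0,0,0,0,0.08, 0.96,-0.78,0,0,0,0,0.08, 0.96,-0.78,0,0,0,0,0.08, 0.96,-0.78,0,0,0,0,0.08, 0.96,-0.78,0,0,0,0,0.08]'
python3 -m pendant '[0.96,-0.78,0,0,0,0,0.08, 0.96,-0.78,0,0,0,0,0.08, 0.96,-0.78,0,0,0,0,0.08, 0.96,-0.78,0,0,0,0,0.08, 0.96,-0.78,0,0,0,0,0.08, 0.96,-0.78,0,0,0,0,0.08, 0,0,0.5,0,0,0,0.08, 0,0,0.5,0,0,0,0.08,0,0,0,0,0,0,0.08]'
python3 - <<'E'
from h import *
m=camera_model('wrist');a=capture('wrist');save('d.png',cv2.resize(a,(800,600),interpolation=cv2.INTER_CUBIC))
print(m)
for t,z in(('channel_mid',24),('stop_face',32),('leaf_pad',35),('release_mid',44),('bar_blank',24)):
    for r in pinpoint('wrist',t)[:2]: print(t,np.round(r['location'],1),round(r['score'],2),np.round(at_z('wrist',r['location'],z,m),1))
o=get_obs();print(o['time'],o['tool_pos'],o['tcp_rot'],o['grip_width'])
E
```

```text
time: 1.65
tool_pos: [358.7, -291.7, 226.9]
tcp_rot: [3.141, -0.0, 0.261]
contact_force: [0.7, -0.6, 0.7]
grip_width: 42.5
finger_force: 0.0
time: 2.55
tool_pos: [487.7, -111.9, 195.0]
tcp_rot: [-3.139, 0.003, 0.262]
contact_force: [-0.8, -0.1, -0.2]
grip_width: 42.0
finger_force: 0.0
{'fov_y': 60.9146527095612, 'cx': 256.5366876623637, 'cy': 191.22527705853767, 'pose': array([[ 2.59361078e-01,  9.33575207e-01,  2.47324006e-01,
         5.52948777e+02],
       [-9.65777198e-01,  2.51373609e-01,  6.39195762e-02,
        -9.42842828e+01],
       [-2.49699643e-03, -2.55438135e-01,  9.66822178e-01,
         3.53095338e+02],
       [ 0.00000000e+00,  0.00000000e+00,  0.00000000e+00,
         1.00000000e+00]])}
channel_mid [290.7 122.8] 0.77 [ 545.  -130.5   24. ]
leaf_pad [292.1  31. ] 0.98 [ 622.6 -107.6   35. ]
leaf_pad [286.1  76.7] 0.65 [ 584.1 -113.3   35. ]
release_mid [225.6 127.3] 0.88 [525.9 -70.9  44. ]
bar_blank [290.1 115.2] 0.68 [ 551.9 -127.8   24. ]
bar_blank [112.5  62.1] 0.58 [555.3  48.1  24. ]
2.85 [ 488.94148659 -113.0970374   197.52590696] [ 3.14059179e+00 -1.24013015e-03  2.60834720e-01] 42.07254216731161
```

View pics/d.png

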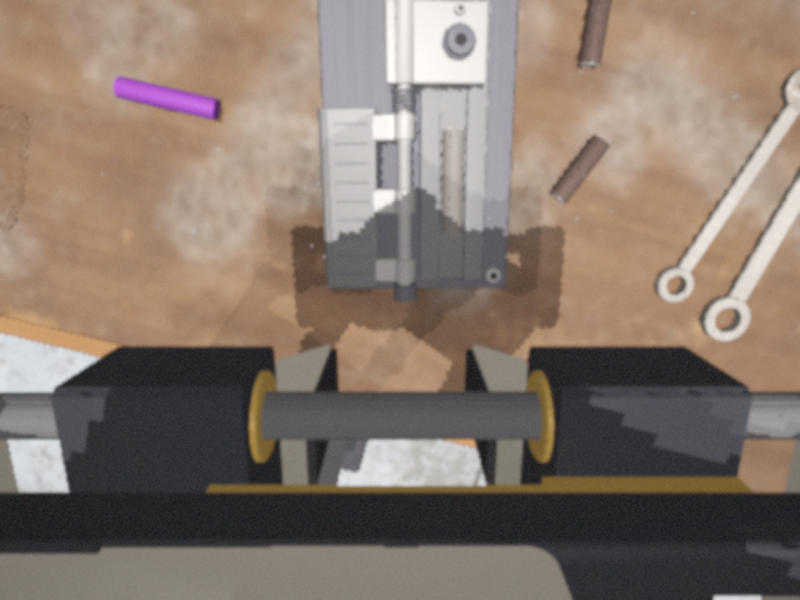

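```bash
cat > q.py <<'E'
from h import *
m=camera_model('wrist')
g=lambda u,v,z:at_z('wrist',(u*.64,v*.64),z,m)
L=[((506,289),10,(-112,-40)),((328,287),44,(-103,76)),((321,109),44,(3,76)),((488,84),43,(15,-16)),((386,84),47,(15,38))]
W=[g(*q,z) for q,z,_ in L]+[np.array([545,-130.5]),np.array([622.6,-107.6]),np.array([525.9,-70.9])]
W=[w[:2] for w in W]
p,r=fit(W,[j for *_,j in L]+[(-50,0),(36,0),(-50,61)]);print(p,np.round(r,1).tolist())
for q in((442,128),(465,128),(442,212),(465,212)):print(to_jig(p,g(*q,37)))
print('tcp',to_jig(p,get_obs()['tool_pos']))
E
python3 q.py
```

```text
[ 5.90436746e+02 -1.17521416e+02  2.68179757e-01] [[0.5, 1.9], [0.1, -1.3], [0.6, -0.6], [-1.2, 2.9], [0.0, -1.1], [-2.8, -0.3], [2.5, -0.4], [0.2, -1.1]]
[-7.8664761  6.4140618]
[-7.96419334 -7.25383546]
[-57.26016531   5.76854863]
[-57.36341622  -8.4587549 ]
tcp [-96.69493558  31.16010719]
```

```bash
python3 -m pendant '[0.08,0.03,0.92,0,0,-0.1,0.08, 0,0,0.92,0,0,0,0.08, 0,0,0.92,0,0,0,0.08, 0,0,0.92,0,0,0,0.08, 0,0,0.92,0,0,0,0.08, 0,0,0,0,0,0,0.08, 0,0,0,0,0,0,0.08]'
python3 - <<'E'
from h import *
a=capture('scene');save('e.png',cv2.resize(a[110:240,220:390],None,fx=4.5,fy=4.5,interpolation=cv2.INTER_CUBIC))
a=capture('wrist');save('f.png',a)
E
```

```text
time: 3.55
tool_pos: [491.5, -113.2, 59.3]
tcp_rot: [3.141, -0.0, 0.268]
contact_force: [0.2, 0.6, 1.2]
grip_width: 42.1
finger_force: 0.0
```

View pics/e.png

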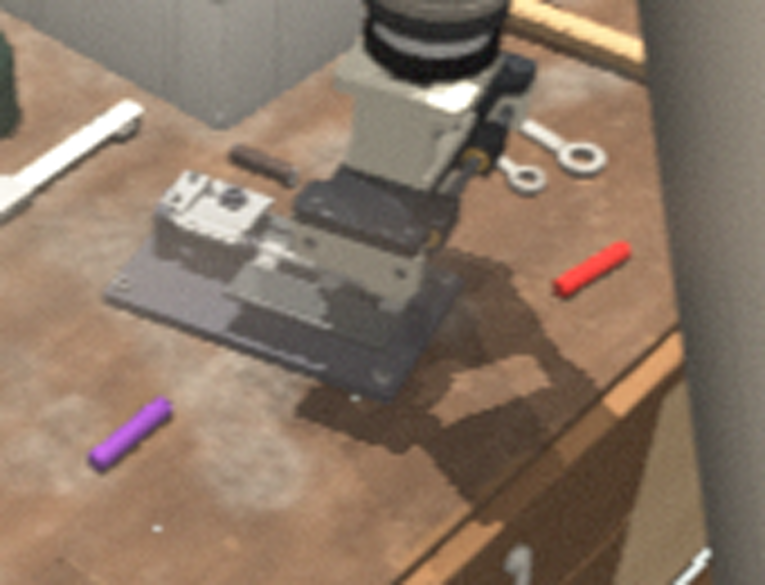

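View pics/f.png

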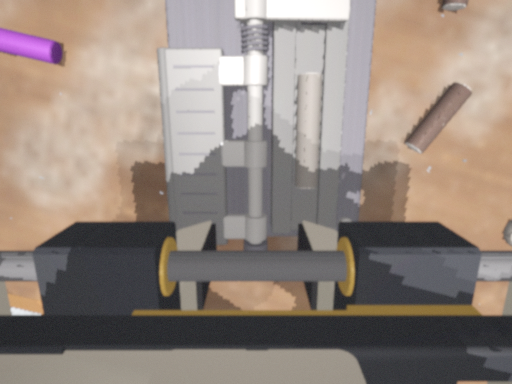

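```bash
python3 -m pendant '[0,0,0.3,0,0,0,0.08, 0,0,0.3,0,0,0,0.08, 0,0,0.2,0,0,0,0.08, 0,0,0.11,0,0,0,0.08, 0,0,0,0,0,0,0.08, 0,0,0,0,0,0,0.08]'
python3 - <<'E'
from h import *
a=capture('wrist');save('g.png',a);o=get_obs();print(o['tool_pos'],o['contact_force'],o['moment'])
E
```

```text
time: 4.25
tool_pos: [492.0, -113.2, 31.8]
tcp_rot: [3.14, -0.002, 0.268]
contact_force: [1.0, 0.3, 6.9]
grip_width: 42.4
finger_force: 3.2
[ 491.94690347 -113.18204693   31.86198178] [-0.90724714  0.45184707  7.03579499] [ 0.19927265 -0.02585255  0.00087973]
```

View pics/g.png

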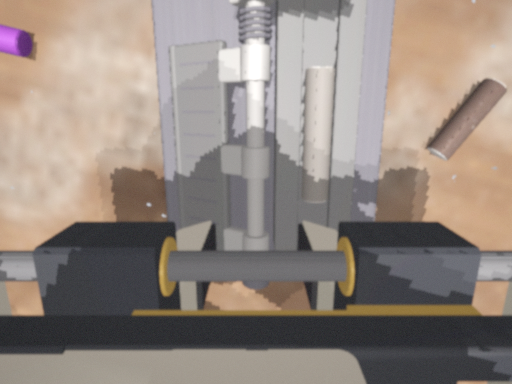

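```bash
python3 -m pendant '[0.25,0,0,0,0,0,0.08, 0.25,0,0,0,0,0,0.08, 0.25,0,0,0,0,0,0.08, 0.25,0,0,0,0,0,0.08, 0.25,0,0,0,0,0,0.08, 0.25,0,0,0,0,0,0.08, 0.25,0,0,0,0,0,0.08, 0.25,0,0,0,0,0,0.08,0,0,0,0,0,0,0.08]'
python3 - <<'E'
from h import *
a=capture('wrist');save('i.png',a);o=get_obs();print(o['tool_pos'],o['contact_force'],o['moment'])
E
```

```text
time: 5.2
tool_pos: [548.0, -96.0, 30.8]
tcp_rot: [-3.139, 0.003, 0.269]
contact_force: [-2.7, 3.6, 6.0]
grip_width: 42.5
finger_force: 3.1
[548.01291736 -95.9959416   30.86574969] [-2.31955888  2.63818704  5.38274077] [ 0.70185574  0.46949254 -0.02058358]
```

View pics/i.png

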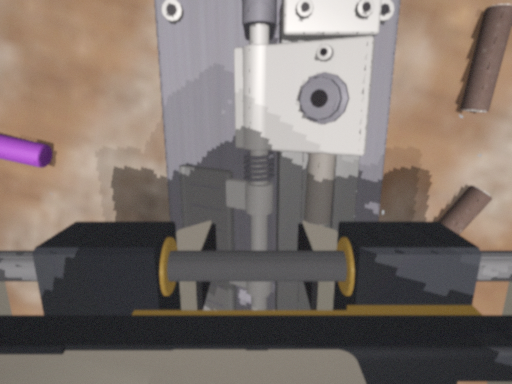

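```bash
python3 -m pendant '[0.2,0,-0.02,0,0,0,0.08, 0.2,0,-0.02,0,0,0,0.08, 0.2,0,0,0,0,0,0.08, 0.1,0,0,0,0,0,0.08, 0,0,0,0,0,0,0.08]'
python3 -c "
from h import *
p=np.array([590.44,-117.5,.268]);o=get_obs();print(to_jig(p,o['tool_pos']),o['contact_force'])
R=to_jig(np.array([0,0,.268]),o['contact_force']);print(R)"
```

```text
time: 5.75
tool_pos: [568.0, -90.7, 32.0]
tcp_rot: [-3.14, 0.003, 0.269]
contact_force: [-3.7, 2.2, 5.0]
grip_width: 42.3
finger_force: 3.0
[-14.50887277  31.80767793] [-3.72732786  2.24955232  5.02515789]
[-2.9985823   3.15625772]
```

```bash
python3 -m pendant '[0.06,0,0,0,0,0,0.08, 0.06,0,0,0,0,0,0.08, 0,0,0,0,0,0,0.08]'; python3 -m pendant '[0.05,0,0,0,0,0,0.08, 0,0,0,0,0,0,0.08]';  python3 -m pendant '[0.05,0,0,0,0,0,0.08, 0,0,0,0,0,0,0.08]'
```

```text
time: 6.05
tool_pos: [570.9, -89.8, 32.0]
tcp_rot: [-3.139, 0.004, 0.269]
contact_force: [-5.4, 1.5, 6.0]
grip_width: 41.7
finger_force: 3.5
time: 6.25
tool_pos: [571.2, -89.7, 31.9]
tcp_rot: [-3.139, 0.006, 0.269]
contact_force: [-9.6, 0.0, 8.7]
grip_width: 41.8
finger_force: 6.0
time: 6.45
tool_pos: [571.4, -89.6, 31.8]
tcp_rot: [-3.138, 0.009, 0.269]
contact_force: [-13.9, -1.1, 11.1]
grip_width: 42.2
finger_force: 8.0
```

Run:
```python
from h import *
a=capture('wrist');b=capture('scene')
save('j.png',np.hstack([cv2.resize(a[0:240,130:430],(400,320)),cv2.resize(b[130:210,220:320],(400,320),interpolation=cv2.INTER_CUBIC)]))
```

```text
(no output)
```

View pics/j.png

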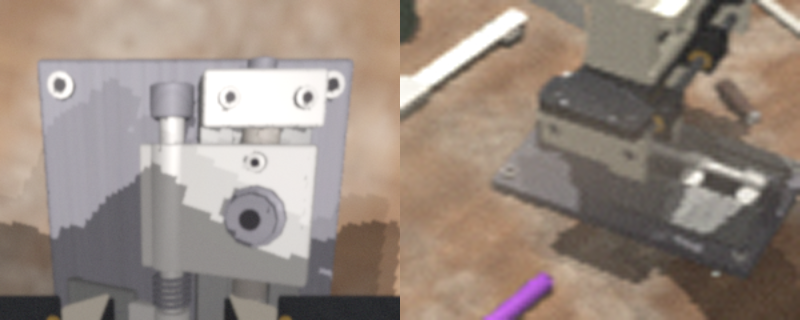

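```bash
python3 -m pendant '[-0.1,0,0,0,0,0,0.08, -0.15,0,0,0,0,0,0.08, -0.15,0,0,0,0,0,0.08, 0,0,-0.1,0,0,0,0.08, 0,0,-0.1,0,0,0,0.08, 0,0,-0.1,0,0,0,0.08, 0,0,-0.1,0,0,0,0.08, 0,0,-0.1,0,0,0,0.08, 0,0,-0.2,0,0,0,0.08, 0,0,-0.5,0,0,0,0.08, 0,0,-1,0,0,0,0.08, 0,0,-1,0,0,0,0.08]'; python3 -m pendant '[-0.5,0,-1,0,0,0,0.08, -1,0,-0.5,0,0,0,0.08, -1,0,0,0,0,0,0.08, 0,0,0,0,0,0,0.08, 0,0,0,0,0,0,0.08]'
python3 - <<'E'
from h import *
a=capture('wrist');b=capture('top')
save('k.png',np.hstack([cv2.resize(a[0:240,130:430],(400,320)),cv2.resize(b[130:210,260:360],(400,320),interpolation=cv2.INTER_CUBIC)]))
E
```

```text
time: 7.75
tool_pos: [563.6, -93.1, 129.2]
tcp_rot: [-3.141, 0.001, 0.268]
contact_force: [1.4, 0.9, 1.1]
grip_width: 42.6
finger_force: 0.0
time: 8.25
tool_pos: [491.8, -113.2, 174.1]
tcp_rot: [3.141, -0.001, 0.267]
contact_force: [0.3, 0.1, 0.4]
grip_width: 42.4
finger_force: 0.0
```

View pics/k.png

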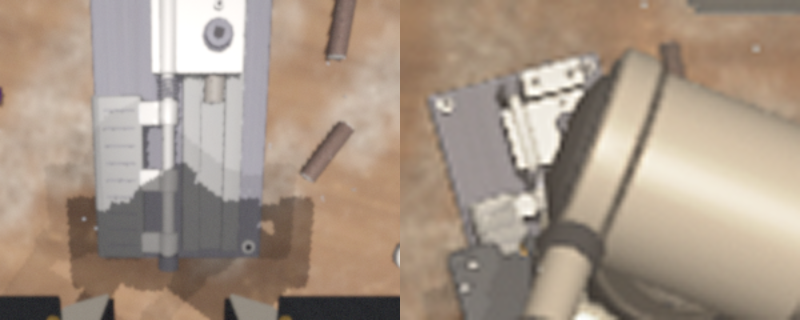

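Run:
```python
from h import *
p=np.array([590.44,-117.5,.268])
print(to_jig(p,at_z('wrist',(130+214*.75,102*.75),37)),to_jig(p,at_z('wrist',(130+243*.75,74*.75),43)))
print(close_job())
```

```text
[-1.54130846  1.81904556] [ 14.37230306 -15.10143076]
the job is handed in; nothing more can be done
None
```

The job is handed in: the bar is home against the end stop and the leaf is down on it, by the last wrist picture (bar's near end at jig x ≈ -1.5 mm, -1.0 when fully home). The leaf angle was not read directly, the arm stands clear, and no verdict came back.

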